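# Clear the parts washer lid and hold it at the stay mark

### The arm

A 7-joint arm with a two-finger parallel gripper is mounted at the origin on the work surface. World frame = base frame: x ahead of the robot, y to its left, z up, the work surface at z = 0. Lengths are in mm, angles in rad, forces in N, time in s.
With the tool pointing down it reaches from about 350 to 900 mm from the base axis. Payload 8.1 kg.
Tool frame: the origin (TCP) lies at the very end of the fingers, on their centre line; the grasp point (between the pads) lies 19 mm behind it; z points along the fingers, y is the line along which they close (so a half turn about z gives the same grasp; the last joint's range is limited). The gripper opens to 85 mm and grips with 20 to 120 N. Pads are 22 mm wide; open, the fingers measure 114 mm over their backs; the gripper's body (76 mm by 85 mm) begins 54 mm behind the grasp point. The pads swing forward as they close: fully open they stand 13 mm farther back than shut.
Start: joints at [-1.28, 0.434, 0.025, 1.573, -0.012, 1.134, -0.075], TCP at [239.84, 577.164, 231.323] pointing down, gripper open.
Joint ranges: [-2.62, 2.62], [-0.44, 2.09], [-1.27, 1.32], [0.08, 2.57], [-1.32, 4.46], [0.12, 2], [-2.74, 2.74]. Speed limits (rad/s): [2.22, 2.22, 3.01, 3.01, 3.14, 3.14, 3.14].

### API

Orientations are given as a unit quaternion [x, y, z, w].
In Python, from bench import bot, viewer, workorder gives the robot as it stands.
- The arm moves only by the tool carry_out, never from a script. Its arguments are lists of equal length, an entry for each row: "hand": the opening, from 0 (shut) to 1 (fully open); "delta_pos": the shift along the world's x, y, z in cm, a list of three; "roll": the turn about the world's z in degrees. A call has 1 to 20 rows; each row is the pose to reach, as a shift and turn from the pose commanded when the call began; what a row does not reach only later rows make up. A row lasts 1/8 s, in which the tool goes at most 62.5 mm and 10.7 degrees, less where a joint would pass 70% of its speed; a pose out of reach is approached as far as the arm can. A call with a gripper value outside its range is refused whole. The fingers move at their own pace and stop on an object; the grip force is fixed at half the most. Time passes only in rows, so rows that repeat a pose let the fingers close. It gives the time, the measured TCP pose, the force, the opening and the grip force at its end, in the units of the state.
- bot.sense(): the state, without advancing time (a new reading comes with each control period).
- viewer.grab_frame(name): name is "side" or "top" or "wrist"; returns (picture, depth): 384x512x3 uint8, red, green, blue; 384x512 float32, mm along the optical axis (not along the pixel's ray), 0 where there is no reading.
- viewer.camera_model(name): a dict with "mtx" (3x3 intrinsics, pixels), "R" (3x3) and "t" (3): a world point X has camera coordinates R X + t; the wrist camera has in their place "T_tool_cam" (4x4, takes a point from camera to tool coordinates, whose origin is the TCP and whose axes are the flange's). Camera axes: x right, y down, z forward; pixel columns grow to the right and rows downward; lengths in mm; the calibration is good to about 2 mm. A picture is of the moment at which its call begins: read the wrist's pose just before it. camera_model takes no time and is no camera call.
- workorder.close_job(): hands the job in; it is judged then, once.
The state is a dict: "time": time; "joint_pos": joint angles; "qd": joint speeds; "tau": joint torques, N m; "tool_pos": TCP position; "eef_rot": TCP orientation; "force": force on the tool from outside, world axes, zero at the start; "ft_torque": the same for the moment, N m; "width": finger opening in mm; "grip_force": force on a finger pad.
Only numpy, scipy, OpenCV 4.12 (cv2) and the standard library are available. Lean on these libraries where they do the work, as an engineer would, in place of code of your own. Each camera call takes 0.05 s, during which the arm holds its last target. There are 200 camera calls.

### The job

Lift the dip basket off the parts washer's lid by its hoop handle, keeping it level, and set it down standing in the drip tray without dropping it. Then raise the sprung lid by its handle until the pin hole in the lid's side arm sits in the middle, marked window of the quadrant stay (35 degrees open), and keep holding it there by the handle so that I can slip the stay pin in: you finish while still holding the lid, because it shuts if you let go. Leave the other things on the bench where they are.

Things in the scene. Friction and masses are not known exactly. Their poses are not given: they have to be found in the camera images.
- washer: parts washer, grey steel tub bolted to the bench, 260 (x) x 340 (y) x 140 mm high; top face of its shut lid 150 mm up. Origin: centre of its underside. z up, x from the lid's front edge to the hinge, y to its left. Hinge axis along y at x 137, z 145 mm. A quadrant stay (4 mm steel sector round the hinge axis) stands at y = 184 mm, up to 78 mm above the lid. A switch box juts 20 mm from the front
- lid (a joint): lid angle, rad: 0 shut (as at the start), grows as the front edge rises, to 1.3. Lid 272 (x) x 348 (y) x 8 mm. A torsion spring and its weight (0.63 kg) shut it when let go: holding it takes about 7 N, square to the lid, at its handle near shut, 10 N at 0.61. The marked middle window of the stay is at 0.61 rad (35 degrees), 0.55 to 0.67 within the window
- lid_handle: round steel bow handle on the lid near its front edge, turning with the lid. Bar 12 mm in diameter along its y axis (parallel to the hinge), 94 mm straight between two legs. Origin: middle of the bar's centre line, 38 mm above the lid's top face; with the lid shut at x -88, y 0, z 188 mm in the washer's frame: 225 mm in front of the hinge axis, 43 mm above it. z axis: the lid's normal
- pin_hole (a point): centre of the pin hole (7 mm) in the flat steel arm on the lid's +y side, 80 mm from the hinge axis; it moves with the lid
- stay_mark (a point): centre of the middle one of the three windows (each 11 degrees, 15 mm, long) in the quadrant stay, 80 mm from the hinge axis, 35 degrees up; a pointer tooth stands out of the stay's outer edge there. With the lid right, pin_hole is beside this point (6 mm apart along y, as the arm lies outside the plate)
- basket: steel wire dip basket with a few cleaned machine parts in it (they stay in place), 90 (x) x 130 (y) x 50 mm high, about 0.47 kg (+-25 %), standing on the shut lid behind the lid handle. Origin: centre of its underside; z up
- basket_handle: fixed hoop handle of the basket, part of it: round steel bar 10 mm in diameter running along the basket's y axis, 102 mm straight, on two legs at the basket's short sides. Origin: the middle of the bar's centre line, 95 mm above the basket's underside; axes as the basket's
- tray: shallow open steel drip tray, 160 (x) x 200 (y) x 18 mm high, walls and floor 3 mm thick, fixed on the bench to the left or to the right of the washer. Origin: centre of its underside; z up
- charger: battery charger with a battery on it, 130 (x) x 90 (y) x 90 mm high, on the other side of the washer from the tray; leave alone. Origin: centre of its underside
- spray_can: aluminium spray can, 58 mm in diameter, 170 mm high, upright at the right rear of the washer; leave alone. Origin: centre of its underside
- tape_roll: roll of masking tape lying flat, 96 mm in diameter, 24 mm high, at the left rear of the washer; leave alone. Origin: centre of its underside
- stay_pin: steel stay pin with a ring, 90 mm long, 14 mm thick, lying on the bench to the left between the robot and the washer; leave alone. Origin: on the bench under the middle of its shank
Things that resemble listed ones, but are neither listed nor needed, are in the scene too. Leave any purple look-alike of the basket alone.

How it is judged (in metres and radians):
On the way, in this order (a step that is already met when the one before it is completed fails the run):
1. the basket is lifted clear of the lid by its hoop handle (contact force between the fingers and basket_handle above 1 N and z of basket in the frame of washer above 0.165 m), for 0.1 s.
2. the basket stands in the drip tray, let go (height (world z) of basket below 0.01 m and angle between basket's own z axis and vertical below 0.06 rad and contact force between basket and tray above 1 N and horizontal distance between basket and tray below 0.055 m and contact force between the arm and basket below 0.1 N and linear speed of basket below 0.02 m/s), for 0.2 s.
3. the lid is held by its handle at the marked window (value of joint lid between 0.55 and 0.67 rad and contact force between the fingers and lid_handle above 3 N), for 0.3 s.
At the end, for the whole second after the job is handed in: The lid is held still by the fingers on its handle at 0.61 rad +- 0.06 (the pin hole within the middle window), and the basket stands level on the floor of the drip tray, let go and at rest, its centre within 55 mm of the tray's centre (all of step 2 and all of step 3 and velocity of joint lid between -0.05 and 0.05 rad/s and contact force between lid_handle and basket below 0.1 N); the arm keeps its last pose, push and grip.
It fails at once if the basket is tipped more than 30 degrees (angle between basket's own z axis and vertical above 0.52 rad).
It fails at once if the basket is dropped: it falls free of the fingers faster than 0.6 m/s, as after a drop of 20 mm (linear speed of basket above 0.6 m/s and contact force between the fingers and basket below 0.1 N).
It fails at once if a bystander is moved more than 25 mm (distance of any of charger, spray_can, tape_roll, stay_pin from where it was at the start of the episode above 0.025 m).
It also fails if it takes over 59 s, if anything falls off the work surface, if the arm or the gripper's body presses on something with over 40 N, if the wrist force passes 120 N, or if a joint passes its speed limit or range.

## Working session

There is one attempt and no reset: what is moved stays moved. The work goes in short steps, Python scripts to look and compute and a tool call to move; the robot and the scene stay as the last step left them, time stands still between calls to the robot, and variables do not carry over. Pictures are saved under pics/ and viewed, at most 10 in all, crops included, and the job is handed in when it is done.

Besides the shell and the picture viewer there is one more tool, called after "Call:" as name(argument=value, ...) on one line, values as JSON. carry_out: Moves the arm, as the interface text tells. Its arguments: {"type":"object","properties":{"hand":{"type":"array"},"delta_pos":{"type":"array"},"roll":{"type":"array"}},"required":["hand","delta_pos","roll"]}

```bash
ls; mkdir -p pics
python3 - <<'E'
from bench import bot, viewer
import cv2,numpy as np
s=bot.sense();print(s)
for n in ("side","top"):
    p,d=viewer.grab_frame(n); cv2.imwrite(f"pics/{n}0.png",p[:,:,::-1]); np.savez(f"{n}0.npz",p=p,d=d)
    print(n,viewer.camera_model(n))
E
```

```text
pics
{'time': 0.0, 'joint_pos': array([-1.27961053,  0.43524351,  0.02497257,  1.57413155, -0.01161032,
        1.1340139 , -0.07511654]), 'qd': array([ 0.00048061, -0.00238733,  0.0009849 ,  0.0004106 ,  0.0007995 ,
       -0.00121531,  0.00067613]), 'tau': array([ 9.89314831e-04, -6.70464635e+01,  1.02625877e+00, -3.16206408e+01,
        1.57507573e-02,  1.25418592e-02,  7.43904565e-06]), 'tool_pos': array([239.65177397, 576.65252005, 230.49989964]), 'eef_rot': array([ 1.95667625e-01,  9.80669924e-01, -8.20414877e-04, -9.22968715e-05]), 'force': array([-0.21920805,  0.48861761, -0.09314757]), 'ft_torque': array([-0.01004118, -0.07192076,  0.01586911]), 'grip_force': 0.0, 'width': 85.24895538605087}
side {'mtx': array([[457.68440249,   0.        , 257.87450231],
       [  0.        , 457.68440249, 191.09544264],
       [  0.        ,   0.        ,   1.        ]]), 'R': array([[ 0.98148094, -0.19079437,  0.01710738],
       [-0.13855698, -0.76874537, -0.62436569],
       [ 0.13227668,  0.61043268, -0.78094483]]), 't': array([-499.22038591,  163.61047469, 1403.41458404])}
top {'mtx': array([[455.80474281,   0.        , 257.62590831],
       [  0.        , 455.80474281, 194.58158641],
       [  0.        ,   0.        ,   1.        ]]), 'R': array([[ 0.00980508, -0.99992598,  0.0072033 ],
       [-0.98485384, -0.01090386, -0.17304342],
       [ 0.17310915, -0.00539749, -0.98488786]]), 't': array([ -25.79104847,  526.85430069, 1368.00226304])}
```

View pics/top0.png

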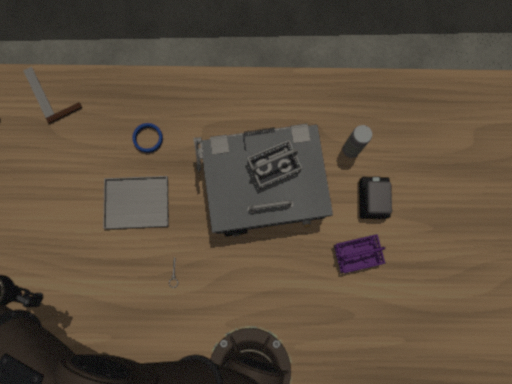

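View pics/side0.png

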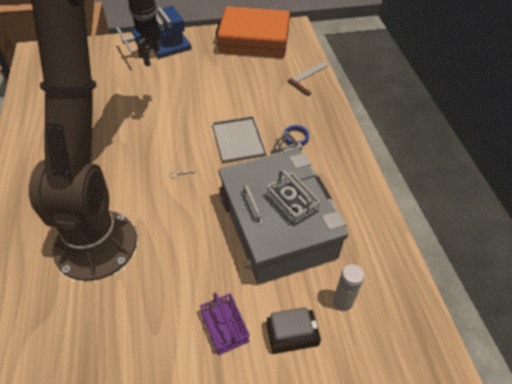

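The top view (x up, y left) shows the washer at about (265,178), the lid handle at (270,207), the basket at (274,166), the tray at left (137,203) and the purple look-alike at (360,255). The side view agrees. I'll segment by height with the depth images.

```bash
cat > h.py <<'E'
import numpy as np,cv2
from bench import bot,viewer
def cloud(d,n,m=None):
    m=m or viewer.camera_model(n); K=m["mtx"]
    v,u=np.mgrid[:384,:512]; z=d.astype(float)
    c=np.stack([(u-K[0,2])*z/K[0,0],(v-K[1,2])*z/K[1,1],z],-1)
    w=(c-np.array(m["t"]))@np.array(m["R"]); w[d==0]=np.nan
    return w
def line(P):
    c=P.mean(0);u,s,v=np.linalg.svd(P-c,full_matrices=False);a=v[0]*np.sign(v[0][1])
    t=(P-c)@a;return c+a*(t.min()+t.max())/2,np.degrees(np.arctan2(-a[0],a[1])),np.ptp(t),a
E
python3 - <<'E'
from h import *
for n in ("top","side"):
    f=np.load(n+"0.npz");w=cloud(f["d"],n)
    x,y,z=w[...,0],w[...,1],w[...,2]
    R=(x>400)&(x<850)&(y>-250)&(y<220)
    lid=R&(z>140)&(z<156);P=w[lid][:,:2].astype(np.float32)
    print(n,"lid",lid.sum(),cv2.minAreaRect(P),np.median(z[lid]))
    for nm,lo,hi in(("lidh",178,205),("bskh",232,262)):
        m=R&(z>lo)&(z<hi);k,l,st,ce=cv2.connectedComponentsWithStats(m.astype(np.uint8),connectivity=8)
        for i in range(1,k):
            if st[i,4]>12:
                c,ang,L,a=line(w[l==i]);print(nm,st[i],c.round(1),round(ang,1),round(L,1), np.percentile(w[l==i][:,2],[5,50,95]).round(1))
    m=(y>220)&(y<460)&(x>350)&(x<640)&(z<60)
    t=m&(z>8)&(z<30);k,l,st,ce=cv2.connectedComponentsWithStats(t.astype(np.uint8),connectivity=8)
    for i in range(1,k):
        if st[i,4]>30: q=w[l==i];print("tray",st[i],cv2.minAreaRect(q[:,:2].astype(np.float32)))
f=np.load("top0.npz")
cv2.imwrite("pics/c0.png",cv2.resize(f["p"][110:250,90:340,::-1],None,fx=3.2,fy=3.2,interpolation=cv2.INTER_CUBIC))
E
```

```text
top lid 9943 ((565.1661376953125, -31.708236694335938), (284.9040832519531, 367.7500305175781), 9.001821517944336) 149.64973179601887
lidh [247 140  47  29 167] [627.3 -48.7 196.9] 24.9 131.1 [183.6 199.  203.6]
lidh [254 153  49  34 177] [559.9 -79.7 197.9] 25.4 131.5 [184.4 199.3 203.3]
lidh [249 200  43  10 187] [474.2 -54.4 191.1] 8.8 118.4 [183.7 191.8 196.1]
bskh [252 149  46  22 183] [591.4 -64.7 247. ] 24.3 134.4 [237.6 248.1 252. ]
tray [103 176  65  53 277] ((506.3031005859375, 364.0496826171875), (161.3719940185547, 198.24168395996094), 2.9986560344696045)
side lid 7919 ((564.96142578125, -31.213699340820312), (284.905517578125, 373.5559387207031), 8.87086296081543) 149.87785585223125
lidh [273 137  22  10  75] [616.6 151.6 192.2] -81.0 70.8 [180.1 192.7 204.3]
lidh [267 173  53  48 445] [589.2 -67.2 194.3] 25.4 135.4 [181.4 197.9 202.9]
lidh [243 185  17  34 153] [474.1 -58.1 190.8] 9.3 120.3 [182.9 191.2 195.7]
bskh [279 170  31  33 164] [591.7 -67.9 246.7] 24.3 132.9 [236.7 247.7 252. ]
tray [212 118  54  45 221] ((503.6535339355469, 361.18890380859375), (164.19493103027344, 204.0135040283203), 2.900986909866333)
```

View pics/c0.png

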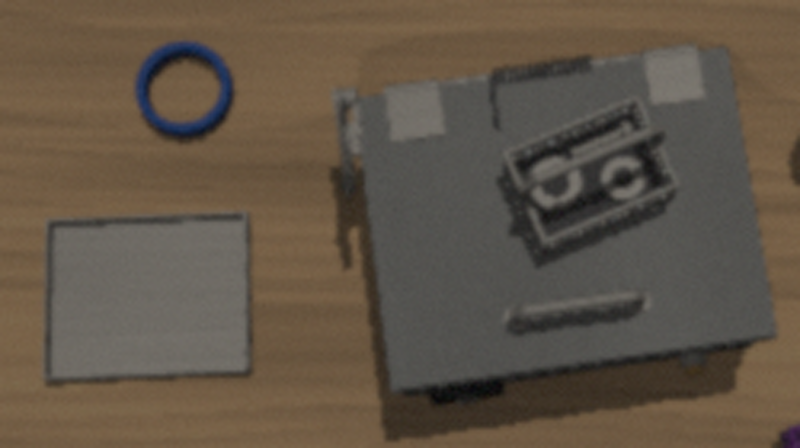

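The enlarged crop agrees: the basket hoop runs at about (585,155) crop pixels, the lid handle at (577,312), the tray at (148,298). Two cameras agree to 3 mm:
- basket bar at (591.5, -66, 245), 24° yaw
- lid bar at (474, -56, 188), 9° yaw
- tray centre at (505, 362), 3° yaw

The tool's closing line is at 67° now, so it needs to roll -43°.

Call:
carry_out(hand=[1,1,1,1,1,1,1,1,1,1,1,1,1,1,1,1,1,1,1,1], delta_pos=[[0,0,4],[0.5,-1,8],[1.8,-3.2,10],[3.7,-6.7,10],[6,-11,10],[8.3,-15.2,10],[10.7,-19.5,10],[13,-23.8,10],[15.4,-28.2,10],[17.8,-32.6,10],[20.2,-37,10],[22.6,-41.3,10],[25,-45.6,10],[27.4,-50,10],[29.7,-54.3,10],[31.8,-58.2,10],[33.6,-61.4,10],[34.7,-63.4,10],[35.2,-64.3,10],[35.2,-64.3,10]], roll=[0,0,-2,-5,-8,-11,-14,-17,-20,-23,-26,-29,-32,-35,-38,-40,-42,-43,-43,-43])

```text
time: 2.6
tool_pos: [591.6, -65.7, 331.0]
eef_rot: [0.541, 0.841, -0.0, -0.0]
force: [0.2, -0.6, 0.4]
width: 85.6
grip_force: 0.0
```

Run:
```python
from h import *
from scipy.spatial.transform import Rotation as Ro
s=bot.sense();p,d=viewer.grab_frame("wrist");m=viewer.camera_model("wrist");T=np.array(m["T_tool_cam"])
print(s["time"],s["tool_pos"],s["eef_rot"],s["joint_pos"],T)
R=Ro.from_quat(s["eef_rot"]).as_matrix();Rw=R@T[:3,:3];tw=R@T[:3,3]+s["tool_pos"]
w=cloud(d,"wrist",dict(mtx=m["mtx"],R=Rw.T,t=-Rw.T@tw))
q=w[(w[...,2]>236)&(w[...,2]<262)&(abs(w[...,0]-591)<80)&(abs(w[...,1]+66)<90)]
print(len(q),line(q),np.percentile(q[:,2],[5,50,95]));print("tool y",R[:,1])
cv2.imwrite("pics/w1.png",p[:,:,::-1])
```

```text
2.6 [591.57993986 -65.68776359 331.03145652] [ 5.41483908e-01  8.40711040e-01 -5.59455566e-05 -3.48697738e-04] [-0.36697007  0.3422103   0.54888209  1.52389594 -0.18157986  1.32726815
  0.62645359] [[ 1.44709479e-03 -9.55520629e-01 -2.94920725e-01  7.47154652e+01]
 [ 9.99998920e-01  1.45799447e-03  1.82928600e-04  7.89776401e-01]
 [ 2.55200736e-04 -2.94920671e-01  9.55521707e-01 -1.42279374e+02]
 [ 0.00000000e+00  0.00000000e+00  0.00000000e+00  1.00000000e+00]]
1788 (array([592.97857755, -63.9364688 , 247.43736631]), np.float64(24.302161056519452), np.float64(133.14710342476897), array([-0.41145697,  0.91118455, -0.02111582])) [239.9891738  248.21660845 249.94572647]
tool y [ 9.10462960e-01  4.13590348e-01 -4.71696522e-04]
```

View pics/w1.png

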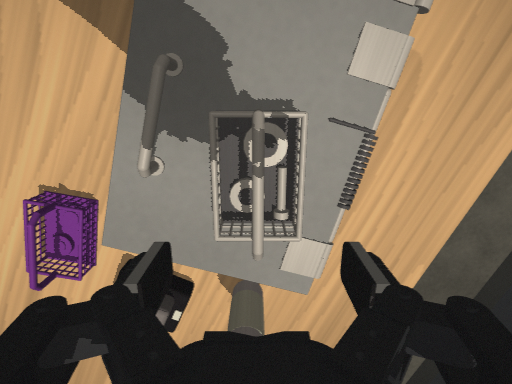

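The hoop bar (column 258, rows 115–255) is centred between the fingers and parallel to the pads. The wrist measurement, (593, -64, 245), confirms it, so I'll descend 105 mm, close and lift.

Call:
carry_out(hand=[1,1,1,1,1,1,1,1,1,0,0,0,0,0,0,0,0,0], delta_pos=[[0,0.1,-1],[0.1,0.1,-2.5],[0.1,0.1,-4.5],[0.1,0.1,-6.5],[0.1,0.1,-8.2],[0.1,0.1,-9.5],[0.1,0.1,-10.2],[0.1,0.1,-10.5],[0.1,0.1,-10.5],[0.1,0.1,-10.5],[0.1,0.1,-10.5],[0.1,0.1,-10.5],[0.1,0.1,-10.5],[0.1,0.1,-10.5],[0.1,0.1,-10.5],[0.1,0.1,-10.5],[0.1,0.1,-10.5],[0.1,0.1,-10.5]], roll=[0,0,0,0,0,0,0,0,0,0,0,0,0,0,0,0,0,0])

```text
time: 4.9
tool_pos: [592.6, -65.0, 226.4]
eef_rot: [0.542, 0.841, -0.0, -0.0]
force: [-4.7, -1.0, 5.7]
width: 8.1
grip_force: 58.8
```

Call:
carry_out(hand=[0,0,0,0,0,0,0,0,0,0], delta_pos=[[0,0,0.5],[0,0,1.5],[0,0,3],[0,0,5],[0,0,7],[0,0,9],[0,0,10.5],[0,0,11.5],[0,0,12],[0,0,12]], roll=[0,0,0,0,0,0,0,0,0,0])

```text
time: 6.15
tool_pos: [592.8, -64.8, 346.2]
eef_rot: [0.541, 0.841, -0.0, -0.0]
force: [1.2, 0.5, -5.2]
width: 7.7
grip_force: 58.5
```

Run:
```python
from h import *
s=bot.sense();print(s["time"],s["tool_pos"],s["force"],s["ft_torque"],s["width"])
p,d=viewer.grab_frame("side");w=cloud(d,"side");x,y,z=np.moveaxis(w,-1,0)
m=(abs(x-593)<75)&(abs(y+65)<90)&(z>240)&(z<330)
print(m.sum(),np.percentile(z[m],[1,5,25,50,75,95]))
cv2.imwrite("pics/s2.png",cv2.resize(p[80:280,180:400,::-1],None,fx=3,fy=3,interpolation=cv2.INTER_CUBIC))
```

```text
6.15 [592.81546866 -64.81126417 346.22987065] [ 1.15948166  0.48452954 -5.22034538] [ 0.06478829 -0.02286556 -0.02823426] 7.675698109513928
1542 [269.69590808 271.31099402 275.34446269 285.45828563 304.65452121
 321.20753257]
```

View pics/s2.png

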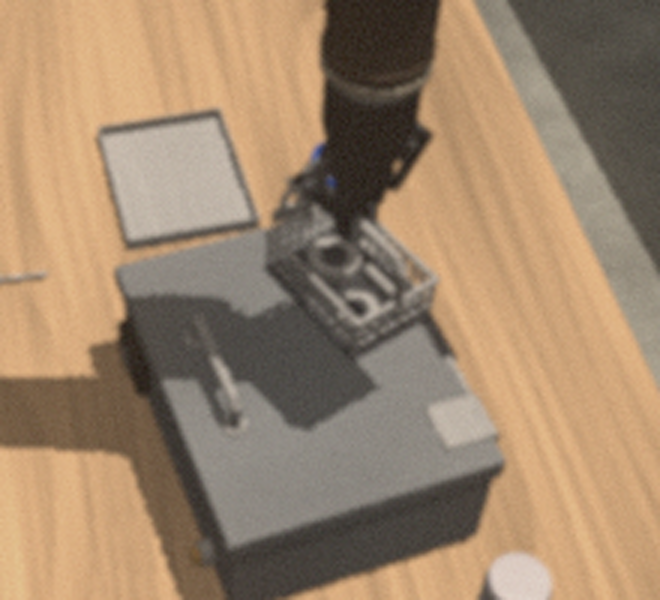

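The basket hangs clear and level (rim at crop (350,285), underside at about 270 mm). Next is the move to the tray: (-88, +428) mm, roll -21°.

Call:
carry_out(hand=[0,0,0,0,0,0,0,0,0,0,0,0,0,0,0,0,0,0,0,0], delta_pos=[[-0.1,0.5,0],[-0.4,1.8,0],[-0.8,4,0],[-1.4,6.8,0],[-2,9.8,0],[-2.7,13,0],[-3.3,16.2,0],[-4,19.4,0],[-4.6,22.6,0],[-5.3,25.8,0],[-6,29,0],[-6.6,32.2,0],[-7.2,35.2,0],[-7.8,38,0],[-8.3,40.2,0],[-8.6,41.8,0],[-8.8,42.6,0],[-8.8,42.8,0],[-8.8,42.8,0],[-8.8,42.8,0]], roll=[0,-1,-2,-3,-4,-6,-8,-9,-11,-12,-14,-16,-17,-18,-20,-21,-21,-21,-21,-21])

```text
time: 8.7
tool_pos: [505.2, 362.3, 346.4]
eef_rot: [0.686, 0.728, 0.0, 0.0]
force: [-0.3, -0.6, -4.0]
width: 7.7
grip_force: 58.5
```

Run:
```python
from h import *
s=bot.sense();print(s["time"],s["tool_pos"],s["eef_rot"],s["width"])
p,d=viewer.grab_frame("side");w=cloud(d,"side");x,y,z=np.moveaxis(w,-1,0)
R=(abs(x-504)<120)&(abs(y-362)<130)
for lo,hi in((8,30),(262,328)):
    m=R&(z>lo)&(z<hi);print(m.sum(),np.percentile(z[m],[1,50,99]),cv2.minAreaRect(w[m][:,:2].astype(np.float32)))
cv2.imwrite("pics/s3.png",cv2.resize(p[40:240,130:350,::-1],None,fx=3,fy=3,interpolation=cv2.INTER_CUBIC))
```

```text
8.7 [505.1980112  362.30197491 346.44116823] [6.86013833e-01 7.27588484e-01 1.61694475e-05 1.38865637e-04] 7.729150022265349
406 [ 8.07620482 13.47084809 23.20648514] ((505.148681640625, 369.6300354003906), (227.2047576904297, 233.02011108398438), 1.053548812866211)
948 [269.4309466  286.1366049  325.18427194] ((504.05615234375, 360.3702392578125), (92.62364196777344, 142.0961151123047), 3.004493474960327)
```

View pics/s3.png

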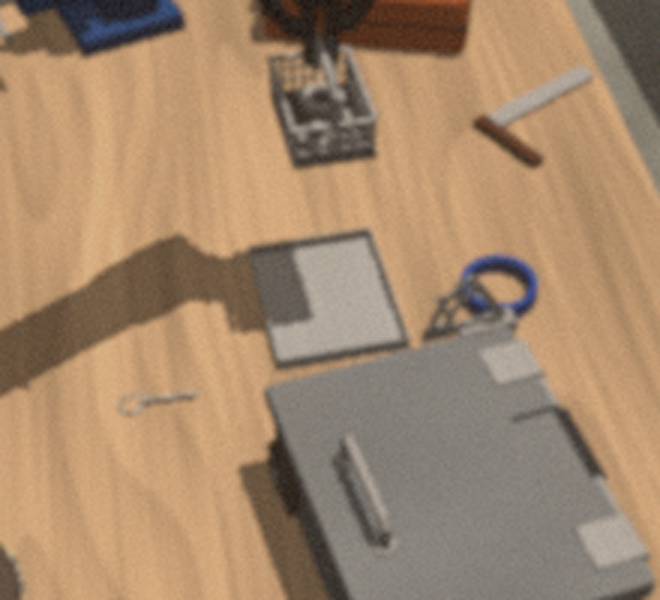

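The basket hangs above the tray, its rim at crop (322,105) and the tray at (328,297). Both are centred near (505,362). I'll lower it 267 mm, slowing at the end.

Call:
carry_out(hand=[0,0,0,0,0,0,0,0,0,0,0,0,0,0,0,0,0,0,0,0], delta_pos=[[0,0,-0.5],[0,0,-1.5],[0,0,-3],[0,0,-5],[0,0,-7.3],[0,0,-9.6],[0,0,-11.9],[0,0,-14.2],[0,0,-16.5],[0,0,-18.8],[0,0,-20.8],[0,0,-22.5],[0,0,-23.8],[0,0,-24.8],[0,0,-25.5],[0,0,-26],[0,0,-26.3],[0,0,-26.5],[0,0,-26.6],[0,0,-26.6]], roll=[0,0,0,0,0,0,0,0,0,0,0,0,0,0,0,0,0,0,0,0])

```text
time: 11.25
tool_pos: [504.9, 363.2, 80.4]
eef_rot: [0.686, 0.728, 0.0, 0.0]
force: [-0.1, -0.5, -4.1]
width: 7.8
grip_force: 58.4
```

Call:
carry_out(hand=[0,0,0,0], delta_pos=[[0,0,-0.1],[0,0,-0.2],[0,0,-0.2],[0,0,-0.2]], roll=[0,0,0,0])

```text
time: 11.75
tool_pos: [504.5, 363.1, 79.7]
eef_rot: [0.686, 0.728, 0.0, -0.0]
force: [-5.9, -3.5, 10.1]
width: 7.8
grip_force: 60.2
```

Touchdown. I'll release and rise.

Call:
carry_out(hand=[0.15,0.4,1,1,1,1,1,1,1,1,1,1,1,1,1,1,1,1,1,1], delta_pos=[[0,0,0],[0,0,0],[0,0,0],[0,0,0],[0,0,0],[0,0,0],[0,0,0],[0,0,1],[0,0,2.5],[0,0,4.5],[0,0,7],[0,0,10],[0,0,13],[0,0,16],[0,0,19],[0,0,21],[0,0,22.3],[0,0,23],[0,0,23],[0,0,23]], roll=[0,0,0,0,0,0,0,0,0,0,0,0,0,0,0,0,0,0,0,0])

```text
time: 14.25
tool_pos: [504.5, 363.0, 307.5]
eef_rot: [0.686, 0.728, -0.001, -0.0]
force: [0.2, 0.3, -0.1]
width: 85.1
grip_force: 0.0
```

Run:
```python
from h import *
s=bot.sense();print(s["time"],s["tool_pos"],s["eef_rot"],s["width"],s["force"])
p,d=viewer.grab_frame("side");w=cloud(d,"side");x,y,z=np.moveaxis(w,-1,0)
R=(abs(x-504)<120)&(abs(y-362)<130)
for lo,hi in((46,60),(88,112)):
    m=R&(z>lo)&(z<hi);print(m.sum(),np.percentile(z[m],[1,50,99]),cv2.minAreaRect(w[m][:,:2].astype(np.float32)))
cv2.imwrite("pics/s4.png",cv2.resize(p[80:280,130:350,::-1],None,fx=3,fy=3,interpolation=cv2.INTER_CUBIC))
```

```text
14.25 [504.51169116 362.99875296 307.5029994 ] [ 6.85591827e-01  7.27985839e-01 -6.80935174e-04 -2.47107536e-05] 85.09968089321934 [ 0.22384407  0.28671456 -0.05158612]
160 [47.1693922  52.76994662 58.51545705] ((503.5790710449219, 360.3737487792969), (92.36322784423828, 136.3257293701172), 2.8126943111419678)
77 [ 90.86198586 101.40991581 107.76157983] ((503.6895751953125, 356.4862060546875), (10.569857597351074, 122.99205780029297), 4.036118030548096)
```

View pics/s4.png

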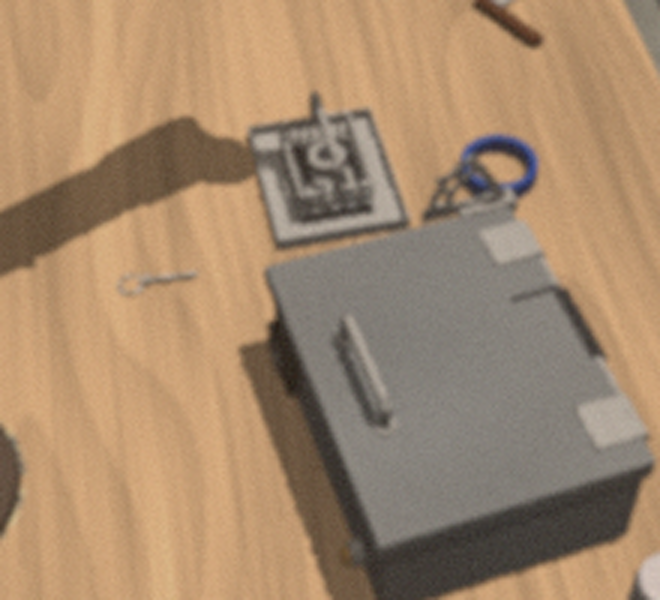

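The basket stands level in the tray (rim at crop (327,175), at z 53) and is let go. I'll move over the lid handle and look with the wrist camera.

Call:
carry_out(hand=[1,1,1,1,1,1,1,1,1,1,1,1,1,1,1,1], delta_pos=[[0,-1,0],[0,-3,0],[-0.2,-6,0],[-0.5,-9.5,0],[-0.8,-13,0],[-1,-16.5,0],[-1.3,-20,0],[-1.5,-23.5,0],[-1.8,-27,0],[-2,-30.5,0],[-2.3,-34,-1],[-2.6,-37,-2],[-2.8,-39.5,-3],[-3,-41.2,-3.5],[-3,-41.9,-3.5],[-3,-41.9,-3.5]], roll=[0,0,0,1,1,2,2,3,3,4,4,5,5,5.5,5.5,5.5])

```text
time: 16.3
tool_pos: [474.6, -56.4, 273.6]
eef_rot: [0.65, 0.76, 0.0, 0.0]
force: [0.7, 0.0, -0.8]
width: 85.5
grip_force: 0.0
```

Run:
```python
from h import *
from scipy.spatial.transform import Rotation as Ro
s=bot.sense();p,d=viewer.grab_frame("wrist");m=viewer.camera_model("wrist");T=np.array(m["T_tool_cam"])
print(s["time"],s["tool_pos"],s["joint_pos"].round(2))
R=Ro.from_quat(s["eef_rot"]).as_matrix();Rw=R@T[:3,:3];tw=R@T[:3,3]+s["tool_pos"]
w=cloud(d,"wrist",dict(mtx=m["mtx"],R=Rw.T,t=-Rw.T@tw))
q=w[(w[...,2]>182)&(w[...,2]<205)&(abs(w[...,0]-474)<60)&(abs(w[...,1]+56)<90)]
print(len(q),line(q),np.percentile(q[:,2],[5,50,95]));print("tool y",np.degrees(np.arctan2(R[1,1],R[0,1])))
l=w[(w[...,2]>144)&(w[...,2]<156)];print(cv2.minAreaRect(l[:,:2].astype(np.float32)))
cv2.imwrite("pics/w5.png",p[:,:,::-1])
```

```text
16.3 [474.63066643 -56.44943686 273.60845822] [-0.54  0.16  0.65  1.89 -0.11  1.12  0.3 ]
1929 (array([475.84718724, -54.36292017, 191.34178127]), np.float64(8.7825093530514), np.float64(119.7697689700396), array([-0.15266917,  0.98817808, -0.01400732])) [185.99723684 191.97023147 193.73213373]
tool y 8.84879738895253
((569.2304077148438, -50.840728759765625), (283.2582702636719, 324.5895080566406), 8.947312355041504)
```

View pics/w5.png

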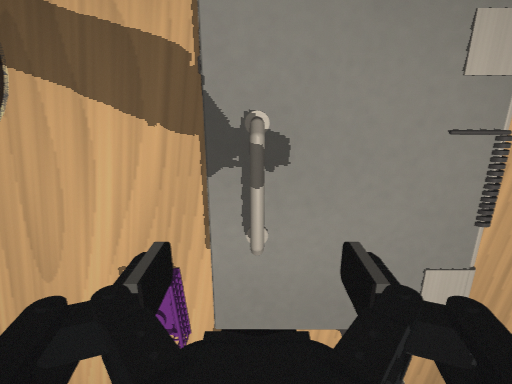

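The lid bar (column 258, rows 120–250) is centred and parallel, at (476, -54). I'll descend and grip.

Call:
carry_out(hand=[1,1,1,1,1,1,1,1,1,0,0,0,0,0,0,0,0,0], delta_pos=[[0.1,0.1,-1],[0.1,0.2,-2.5],[0.1,0.2,-4.5],[0.1,0.2,-6.5],[0.1,0.2,-8.2],[0.1,0.2,-9.5],[0.1,0.2,-10.2],[0.1,0.2,-10.4],[0.1,0.2,-10.4],[0.1,0.2,-10.4],[0.1,0.2,-10.4],[0.1,0.2,-10.4],[0.1,0.2,-10.4],[0.1,0.2,-10.4],[0.1,0.2,-10.4],[0.1,0.2,-10.4],[0.1,0.2,-10.4],[0.1,0.2,-10.4]], roll=[0,0,0,0,0,0,0,0,0,0,0,0,0,0,0,0,0,0])

```text
time: 18.6
tool_pos: [474.6, -54.0, 169.2]
eef_rot: [0.65, 0.76, -0.001, -0.001]
force: [-4.7, -0.7, 5.8]
width: 9.7
grip_force: 58.4
```

Run:
```python
from h import *
s=bot.sense();print(s["tool_pos"],s["force"],s["width"])
c,sn=np.cos(np.radians(8.9)),np.sin(np.radians(8.9))
for t in np.arange(0.04,0.62,0.0475).tolist()+[0.61]:
    # rel hinge: forward dist 225, up 43
    X=-225*np.cos(t)+43*np.sin(t)+225; Z=225*np.sin(t)+43*np.cos(t)-43
    print(round(t,3),(np.array([X*c,X*sn,Z])/10).round(2))
```

```text
[474.61538627 -54.00715667 169.20353611] [-4.72712284 -0.66170033  5.77632923] 9.68073223737994
0.04 [0.19 0.03 0.9 ]
0.087 [0.46 0.07 1.95]
0.135 [0.77 0.12 2.99]
0.182 [1.14 0.18 4.01]
0.23 [1.55 0.24 5.02]
0.277 [2.01 0.32 6.  ]
0.325 [2.52 0.39 6.96]
0.372 [3.07 0.48 7.89]
0.42 [3.66 0.57 8.8 ]
0.467 [4.3  0.67 9.68]
0.515 [ 4.98  0.78 10.52]
0.562 [ 5.69  0.89 11.34]
0.61 [ 6.44  1.01 12.11]
0.61 [ 6.44  1.01 12.11]
```

Call:
carry_out(hand=[0,0,0,0,0,0,0,0,0,0,0,0], delta_pos=[[0.1,0,0.4],[0.2,0,0.9],[0.3,0.1,1.4],[0.5,0.1,2],[0.8,0.1,3],[1.1,0.2,4],[1.5,0.2,5],[2,0.3,6],[2.3,0.35,6.5],[2.5,0.4,6.9],[2.5,0.4,7],[2.5,0.4,7]], roll=[0,0,0,0,0,0,0,0,0,0,0,0])

```text
time: 20.1
tool_pos: [498.4, -50.3, 238.5]
eef_rot: [0.65, 0.76, -0.002, -0.002]
force: [-9.1, -1.5, -6.2]
width: 9.7
grip_force: 58.7
```

Call:
carry_out(hand=[0,0,0,0,0,0,0,0,0,0,0], delta_pos=[[0.3,0,0.5],[0.6,0.1,1],[1.1,0.2,1.8],[1.8,0.3,2.7],[2.5,0.4,3.5],[3.1,0.5,4.3],[3.6,0.55,4.8],[3.9,0.6,5.1],[3.9,0.6,5.2],[3.9,0.6,5.2],[3.9,0.6,5.2]], roll=[0,0,0,0,0,0,0,0,0,0,0])

```text
time: 21.48
tool_pos: [535.6, -44.5, 290.6]
eef_rot: [0.65, 0.76, -0.003, -0.004]
force: [-19.2, -2.6, 3.6]
width: 9.4
grip_force: 58.9
```

Run:
```python
from h import *
s=bot.sense();print(s["time"],s["tool_pos"],s["force"],s["grip_force"],s["width"])
for n in("side","top"):
    p,d=viewer.grab_frame(n);w=cloud(d,n)
    h=np.array([561.6,-41.,0]);a=np.radians(8.9);e=np.array([np.cos(a),np.sin(a)]);f=np.array([-e[1],e[0]])
    X=(w[...,:2]-h[:2])@e;Y=(w[...,:2]-h[:2])@f;Z=w[...,2]
    m=(X>-90)&(X<110)&(abs(Y)<165)&(Z>150)&(Z<330)
    pts=np.c_[X[m],Z[m]];res=None
    A=pts
    for _ in range(6):
        k=np.polyfit(A[:,0],A[:,1],1);r=pts[:,1]-np.polyval(k,pts[:,0]);A=pts[abs(r)<(12 if _<3 else 5)]
    print(n,len(pts),len(A),"lid angle",np.arctan(-k[0]))
    if n=="side":cv2.imwrite("pics/s6.png",cv2.resize(p[80:280,180:380,::-1],None,fx=3,fy=3,interpolation=cv2.INTER_CUBIC))
```

```text
21.475 [535.57117055 -44.4830904  290.63951965] [-19.17043318  -2.57351438   3.5999379 ] 58.86720299720764 9.437186027617715
side 4381 4083 lid angle 0.5857927589840152
top 3747 3666 lid angle 0.5863992672652014
```

View pics/s6.png

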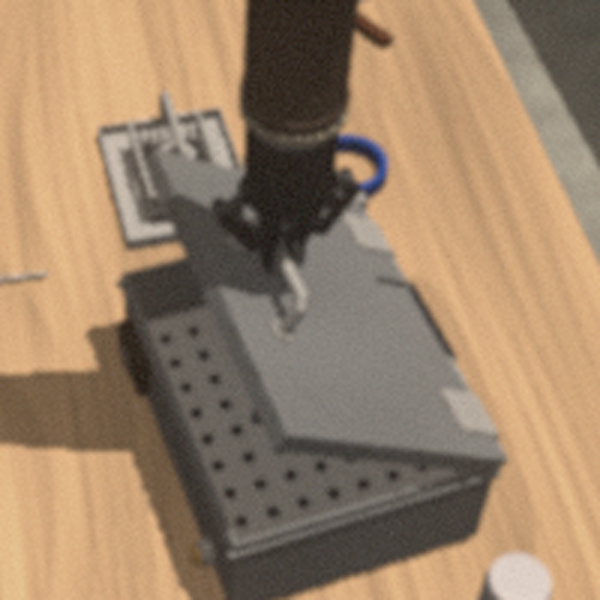

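The side view shows the lid raised, with the bar gripped at crop (290,270) and the basket in the tray at (170,165). Both cameras' plane fits give 0.586 rad. The force shows the grip about 1–2 mm too near the hinge, so I'll nudge it outward and up.

Call:
carry_out(hand=[0,0,0,0,0,0,0], delta_pos=[[0.1,0,0.2],[0.2,0,0.4],[0.2,0,0.5],[0.2,0,0.5],[0.2,0,0.5],[0.2,0,0.5],[0.2,0,0.5]], roll=[0,0,0,0,0,0,0])

```text
time: 22.45
tool_pos: [539.9, -43.8, 295.5]
eef_rot: [0.65, 0.76, -0.001, -0.002]
force: [-8.4, -0.5, -7.3]
width: 9.6
grip_force: 58.6
```

Run:
```python
from h import *
s=bot.sense();print(s["time"],s["tool_pos"],s["force"],s["grip_force"],s["width"],abs(s["qd"]).max())
for n in("side","top"):
    p,d=viewer.grab_frame(n);w=cloud(d,n)
    h=np.array([561.6,-41.,0]);a=np.radians(8.9);e=np.array([np.cos(a),np.sin(a)]);f=np.array([-e[1],e[0]])
    X=(w[...,:2]-h[:2])@e;Y=(w[...,:2]-h[:2])@f;Z=w[...,2]
    m=(X>-90)&(X<110)&(abs(Y)<165)&(Z>150)&(Z<330)
    pts=np.c_[X[m],Z[m]];A=pts
    for _ in range(6):
        k=np.polyfit(A[:,0],A[:,1],1);r=pts[:,1]-np.polyval(k,pts[:,0]);A=pts[abs(r)<(12 if _<3 else 5)]
    print(n,"lid angle",np.arctan(-k[0]))
    R=(abs(w[...,0]-504)<100)&(abs(w[...,1]-362)<110);m=R&(Z>46)&(Z<60);print(cv2.minAreaRect(w[m][:,:2].astype(np.float32)),np.median(Z[m]))
```

```text
22.45 [539.91238058 -43.81812103 295.50935991] [-8.36143492 -0.48487843 -7.31540196] 58.59485685825348 9.613117269825777 0.0021828741816977753
side lid angle 0.6116633920527798
((503.33612060546875, 363.4739074707031), (91.98271179199219, 138.31674194335938), 2.5498759746551514) 53.051206058805484
top lid angle 0.6129454560889068
((504.5834045410156, 362.4319763183594), (92.19998168945312, 133.0390167236328), 2.536048412322998) 53.052390999738186
```

The lid is at 0.612 rad and still. The grip is firm, the holding force is about 11 N as expected, and the basket is level in the tray. Handing in.

```bash
python3 -c "
from bench import workorder
print(workorder.close_job())"
```

```text
the job is handed in; nothing more can be done
None
```

The job is handed in: the basket stands level in the drip tray, and the arm is still holding the lid by its handle at about 0.61 rad (35°), so you can slip the stay pin in.

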